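Rehang the belt-guard door on its lift-off hinge

TASK

Take the belt-guard door out of its wooden stand and hang it on the belt housing: feel for the two hinge pins and lower both knuckles onto them, fully home, with the door standing open. Then let go of it and swing it shut against the rubber buffer. Be gentle: do not force the door against the pins or the stop, and leave the other things on the bench where they are.

Things in the scene. Friction and masses are not known exactly. Their poses are not given: they have to be found in the camera images.
- housing: Fixed grey belt-drive housing, 200 mm wide, 208 mm tall, on a pedestal foot (its floor is 30 mm above the bench), its open front facing its own -x (towards the robot). Origin: centre of its underside; x into the housing, y to its left, z up. Two upright steel hinge pins, one above the other, stand at its left front corner on one slotted leaf, the leaf's face 16 mm behind the pins' axis.
- hinge_low (a point): Nominal seat of the lower knuckle (housing -30, +75, 65 mm): top of an 18 mm wide, 16 mm tall shoulder, from which a greased pin 7.5 mm thick rises 14 mm (tip rounded over the last 1.5 mm). Axes as housing. The leaf is slotted: the true axis of both pins lies up to 7 mm to either side of here along housing y (x, z are true); this is not measured and must be felt for or seen.
- hinge_high (a point): Nominal seat of the upper knuckle, 88 mm straight above hinge_low: same pin, same shoulder, same unmeasured offset along housing y. The shoulder is carried from behind, so the door's lower knuckle must come in beneath it from the front (from housing -x).
- stop (a point): Face of the soft rubber buffer (16 mm round) on the stop post at the housing's right (housing -25, -58, 140 mm). The shut door's inner face lies against it. It yields 1 mm for each 1.5 N and goes flush with the post after 5 mm, springing back when let go.
- header (a point): Middle of the header's lower front edge (housing -33, -27, 200 mm; 145 mm long along y, 8 mm thick). The header lies over the shut door, so the door can be lowered on only while it stands open.
- door: Loose upright door, 0.25 to 0.42 kg, aluminium frame, louvred panel. Origin: hinge axis, at the lower knuckle's underside; z up. Panel 10 mm thick (x -5 to 5), y -14 to -134 (free edge), z -15 to 125 mm. -x is the outer face, with a small black knob (14 mm proud, at y -126, z 48). Shut: axes parallel to the housing's; open square: yaw = housing yaw - 1.57, free edge towards housing -x.
- door_grip (a point): On the door: middle of the top rail (door 0, -74, 111 mm), 14 mm below its top edge, near the centre of mass. The rail is flat on both faces from 18 mm below to 14 mm above this point; grip it from above across the 10 mm thickness (door x).
- knuckle_low (a point): On the door: its origin, the mouth of the lower knuckle's bore. Each knuckle is a steel barrel 24 mm across and 22 mm tall with a plain 10 mm through bore.
- knuckle_high (a point): On the door: mouth of the upper knuckle's bore at its underside, 88 mm above knuckle_low.
- door_edge (a point): On the door: free vertical edge, mid-thickness (door 0, -134, 110 mm), 15 mm below the top.
- stand: Fixed wooden block, 90 mm (x) by 85 mm (y), 45 mm tall, with a groove 13 mm wide and 25 mm deep along its x, in which the door's lower edge stands at the start, knuckles at the +x end, clear of the block. Origin: centre of its underside.
- bit_box: Bystander: small box with a pale lid and dark base, 60x67x44 mm. Origin: centre of its underside. To be left alone.
- white_carton: Bystander: flat white carton, 55x75x16 mm. Origin: centre of its underside. To be left alone.
- red_cap: Bystander: red plastic cap, 36 mm across, 31 mm tall. Origin: centre of its underside. To be left alone.
- collet_2: Bystander: steel collet, 21 mm across, 31 mm tall. Origin: centre of its underside. To be left alone.
- collet_3: Bystander: steel collet, 24 mm across, 31 mm tall. Origin: centre of its underside. To be left alone.
- yellow_pads: Bystander: flat yellow packet, 50x72x14 mm. Origin: centre of its underside. To be left alone.
- step_drill: Bystander: stepped drill bit, 27x79x27 mm, lying. Origin: centre of its underside. To be left alone.

How it is judged:
By the outcome, as a careful person would: the job done as asked, in the order asked, and still so for the second after the job is handed in, with the robot touching nothing.
It also fails if it takes over 72 s, if anything falls off the work surface, if the arm or the gripper's body presses on something with over 40 N, if the wrist force passes 120 N, or if a joint passes its speed limit or range.

ROBOT

A 6-joint arm with a two-finger parallel gripper is mounted at the origin on a cart in front of the work surface, level with it; the furniture and walls round the work are solid. World frame = base frame: x ahead of the robot, y to its left, z up, the work surface at z = 0. Lengths are in mm, angles in rad, forces in N, time in s.
With the tool pointing down it reaches from about 350 to 975 mm from the base axis. Payload 7.1 kg.
Tool frame: the origin (TCP) lies between the finger pads; the fingertips stand 19 mm ahead of it and the grasp point (between the pads) is the TCP (ctrl.tcp_to_tips is the distance from the TCP to the fingertips, in mm); z points along the fingers, y is the line along which they close (so a half turn about z gives the same grasp; the last joint's range is limited). The gripper opens to 88 mm and grips with 3 to 60 N. Pads are 20 mm wide; open, the fingers measure 115 mm over their backs; the gripper's body (75 mm by 178 mm) begins 61 mm behind the grasp point.
Start: joints at [-1.341, 0.423, 1.63, -0, 1.089, -0.019], TCP at [153.92, -605.734, 241.675] pointing down, gripper open.
Joint ranges: [-3, 3], [-0.9, 2.11], [0.09, 2.58], [-1.31, 4.45], [0.11, 2.69], [-2.54, 2.54]. Speed limits (rad/s): [2.39, 2.39, 3.01, 3.14, 3.14, 3.14].

INTERFACE

Orientations are given as a rotation vector (axis times angle).
In Python, from workcell import status, optics, ctrl gives the robot as it stands. The module is installed in compiled form; this text tells all that it offers.
- The arm moves only by the shell command python3 -m inch 'ROWS'. ROWS is JSON, a list that holds one entry, the list of rows, each a list of 7 numbers: the shift along the tool's x, y, z in mm, then the turn, a rotation vector about the tool's x, y, z in rad, then the opening in per cent of the stroke, from 0 (shut) to 100 (fully open). A call has 1 to 20 rows; each row is the pose to reach, as a shift and turn from the pose commanded when the call began, along the tool's axes at that moment; what a row does not reach only later rows make up. A row lasts 1/10 s, in which the tool goes at most 50 mm and 8.59 degrees, less where a joint would pass 70% of its speed; a pose out of reach is approached as far as the arm can. A call with a gripper value outside its range is refused whole. The fingers move at their own pace and stop on an object; the grip force is fixed at half the most. Time passes only in rows, so rows that repeat a pose let the fingers close. It gives the time, the measured TCP pose, the force, the opening and the grip force at its end, in the units of the state.
- status.get_obs(): the state, without advancing time (a new reading comes with each control period).
- optics.get_image(name): name is "scene" or "top" or "wrist"; returns a dict with "frame" (420x560x3 uint8, red, green, blue), "fx", "fy", "cx", "cy" (pixels), "rvec" (rotation vector, rad) and "tvec" (3), from world to camera coordinates, as OpenCV has them; the wrist camera has in their place "hand_eye" (4x4, takes a point from camera to tool coordinates, whose origin is the TCP and whose axes are the flange's). Camera axes: x right, y down, z forward; pixel columns grow to the right and rows downward; lengths in mm; the calibration is good to about 2 mm. The wrist camera is an equidistant fisheye: a pixel r from the principal point sees the ray r / f radians off the axis. A picture is of the moment at which its call begins: read the wrist's pose just before it. There is no depth.
- ctrl.close_job(): hands the job in; it is judged then, once.
The state is a dict: "t": time; "qpos": joint angles; "qvel": joint speeds; "joint_torque": joint torques, N m; "ee_pos": TCP position; "orientation": TCP orientation; "ft_force": force on the tool from outside, world axes, zero at the start; "moment": the same for the moment, N m; "width": finger opening in mm; "grasp_force": force on a finger pad.
Only numpy, scipy, OpenCV 4.12 (cv2) and the standard library are available. Lean on these libraries where they do the work, as an engineer would, in place of code of your own. Each camera call takes 0.05 s, during which the arm holds its last target. There are 200 camera calls.

## Working session

There is one attempt and no reset: what is moved stays moved. The work goes in short steps, Python scripts to look and compute and a shell command to move; the robot and the scene stay as the last step left them, time stands still between calls to the robot, and variables do not carry over. Pictures are saved under pics/ and viewed, at most 10 in all, crops included, and the job is handed in when it is done.

```bash
mkdir -p pics; cat > h.py <<'E'
import numpy as np, cv2
from scipy.spatial.transform import Rotation as R
from workcell import status, optics, ctrl
def ray(im,u,v):
    Rm=R.from_rotvec(np.array(im["rvec"]).ravel()).as_matrix(); t=np.array(im["tvec"]).ravel()
    d=Rm.T@np.array([(u-im["cx"])/im["fx"],(v-im["cy"])/im["fy"],1.]); return -Rm.T@t,d/np.linalg.norm(d)
def onz(im,u,v,z):
    c,d=ray(im,u,v); return c+d*(z-c[2])/d[2]
def proj(im,P):
    Rm=R.from_rotvec(np.array(im["rvec"]).ravel()).as_matrix(); p=np.atleast_2d(P)@Rm.T+np.array(im["tvec"]).ravel()
    return np.c_[im["fx"]*p[:,0]/p[:,2]+im["cx"],im["fy"]*p[:,1]/p[:,2]+im["cy"]]
def save(n,im,crop=None,s=1):
    f=im["frame"]
    if crop: a,b,c,d=crop; f=f[b:d,a:c]
    f=cv2.resize(f,None,fx=s,fy=s,interpolation=cv2.INTER_CUBIC); cv2.imwrite("pics/"+n+".png",f[:,:,::-1])
E
python3 - <<'E'
from h import *
import pickle
o=status.get_obs(); print({k:np.round(v,3) for k,v in o.items()})
for n in("scene","top"):
    im=optics.get_image(n); save(n+"0",im,None,1.42); pickle.dump(im,open(n+"0.pkl","wb")); print(n,im["fx"],im["cx"],im["cy"],ray(im,280,210))
E
```

```text
{'t': np.float64(0.0), 'qpos': array([-1.341,  0.424,  1.631, -0.   ,  1.089, -0.019]), 'qvel': array([ 0.001, -0.002, -0.   ,  0.001,  0.002,  0.   ]), 'joint_torque': array([ 2.0000e-03, -5.4461e+01, -2.7367e+01,  6.4000e-02,  2.3000e-02,
       -0.0000e+00]), 'ee_pos': array([ 153.791, -605.262,  240.912]), 'orientation': array([-3.116, -0.39 ,  0.   ]), 'ft_force': array([ 0.156, -0.114,  0.143]), 'moment': array([ 0.023, -0.034,  0.011]), 'grasp_force': np.float64(0.0), 'width': np.float64(87.734)}
scene 486.6138265455071 280.6561032928486 211.25632248125953 (array([-181.15741889,  803.48902375,  831.50580046]), array([ 0.57482404, -0.59410394, -0.56268804]))
top 411.0785935307687 272.95868524526435 213.05797868217792 (array([ 294.47152257,   98.17579294, 1197.35601881]), array([ 0.20096754, -0.04413381, -0.97860322]))
```

View pics/scene0.png

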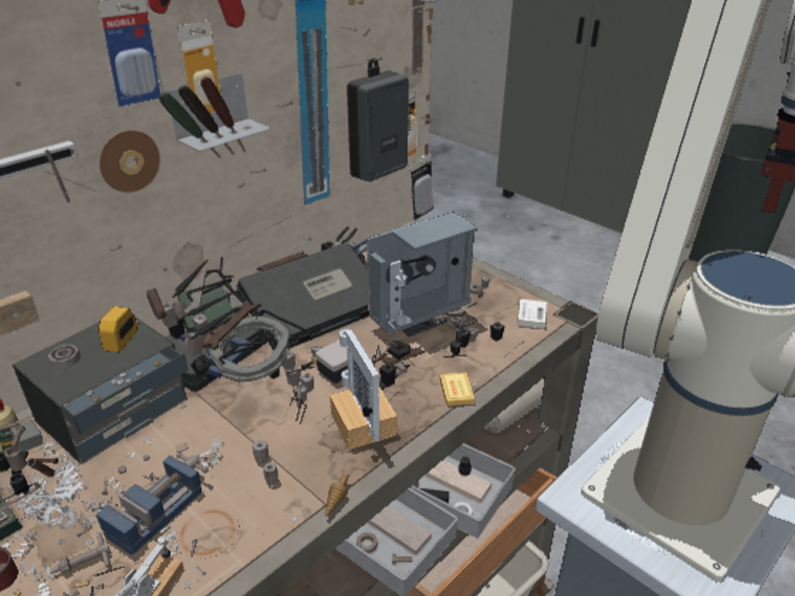

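View pics/top0.png

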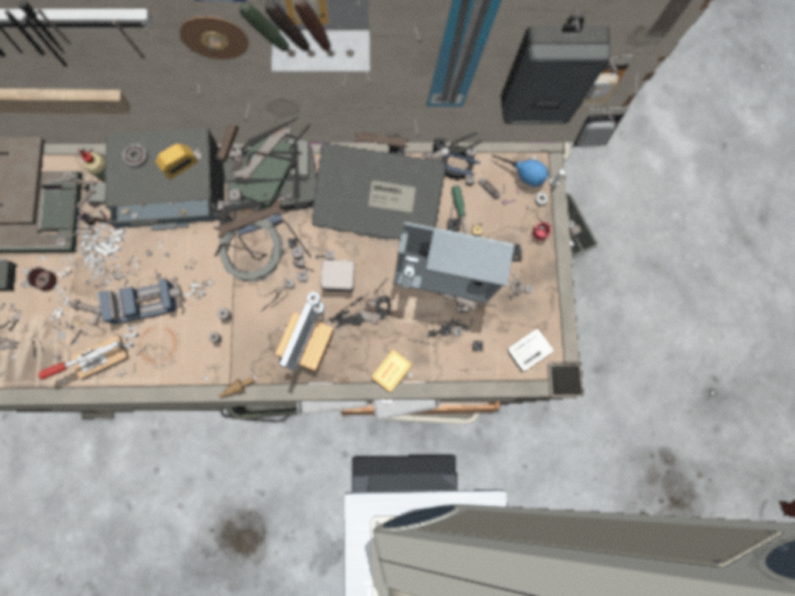

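The scene view shows the housing around (420,270) and the door standing in its stand around (362,400). The top view shows the housing around (455,262) and the door around (302,330). I'll zoom in on both.

```bash
python3 - <<'E'
from h import *
import pickle
t=pickle.load(open("top0.pkl","rb")); save("topc",t,(185,145,365,275),4.4)
s=pickle.load(open("scene0.pkl","rb"));
a=cv2.resize(s["frame"][145:245,250:340],None,fx=4.4,fy=4.4,interpolation=cv2.INTER_CUBIC)
b=cv2.resize(s["frame"][225:325,225:315],None,fx=4.4,fy=4.4,interpolation=cv2.INTER_CUBIC)
cv2.imwrite("pics/scenec.png",np.hstack([a,b])[:,:,::-1])
E
```

```text
(no output)
```

View pics/topc.png

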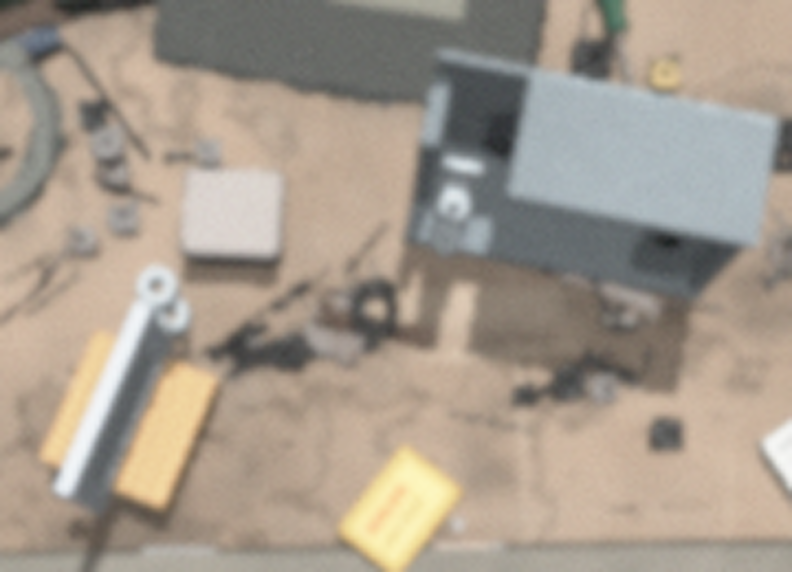

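View pics/scenec.png

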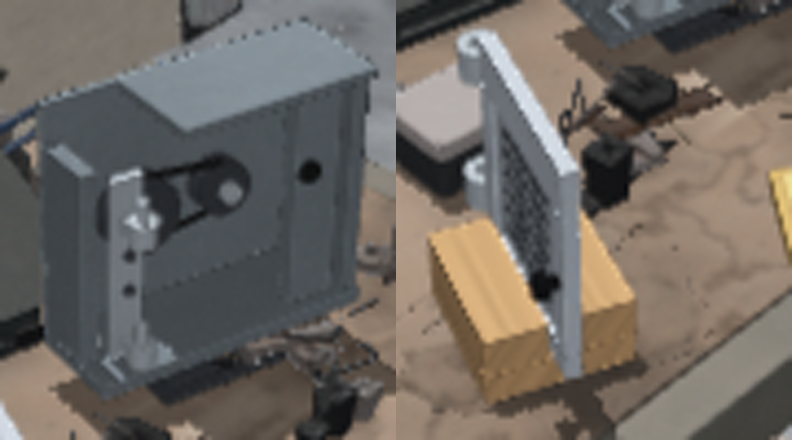

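Top crop: the door runs from its free end at (65,493) to the knuckle at (157,285). The roof front edge runs (508,197)-(752,245) and the upper hinge pin is at about (455,195). Scene crop: roof corners at (188,130), (378,72), (305,20) and (120,82), the pin at (142,205), and the knob on the door's +y face. I'll triangulate these points.

```bash
cat > tri.py <<'E'
from h import *
import pickle
t=pickle.load(open("top0.pkl","rb"));s=pickle.load(open("scene0.pkl","rb"))
T=lambda u,v:ray(t,185+(u+.5)/4.4-.5,145+(v+.5)/4.4-.5)
S=lambda u,v:ray(s,250+(u+.5)/4.4-.5,145+(v+.5)/4.4-.5)
S2=lambda u,v:ray(s,225+(u-396+.5)/4.4-.5,225+(v+.5)/4.4-.5)
def tri(a,b):
    A=np.zeros((3,3));y=np.zeros(3)
    for c,d in(a,b):
        P=np.eye(3)-np.outer(d,d);A+=P;y+=P@c
    p=np.linalg.solve(A,y);g=np.linalg.norm((np.eye(3)-np.outer(a[1],a[1]))@(p-a[0]))*2
    return p,g
pts={"roofFL":(T(508,197),S(188,130)),"roofFR":(T(752,245),S(378,72)),"roofBR":(T(778,118),S(305,20)),"roofBL":(T(535,70),S(120,82)),
"shoulderHigh":(T(453,205),S(142,222)),"knHighTop":(T(157,285),S2(478,42)),"freeTop":(T(65,492),S2(573,170)),"floorFL":(T(412,240),S(108,397))}
for k,(a,b) in pts.items(): p,g=tri(a,b); print(k,p.round(1),round(g,1))
def z(r,h): c,d=r; return (c+d*(h-c[2])/d[2]).round(1)
print("knHigh",z(T(157,284),145),z(T(157,287),145),"knLow",z(T(173,313),57))
print("free corners",z(T(54,488),160),z(T(75,497),160),"hinge end",z(T(133,300),160),z(T(152,305),160))
print("stand corners",[z(T(*q),45) for q in((103,332),(40,462),(218,374),(160,510))])
a,b,c,d=[z(T(*q),208) for q in((508,197),(752,245),(778,118),(535,70))];print("roof@208",a,b,c,d,np.linalg.norm(a-b),np.linalg.norm(c-d))
a,b=[z(T(*q),238) for q in((508,197),(752,245))];print("238",np.linalg.norm(a-b))
E
python3 tri.py
```

```text
roofFL [550.3   2.3 204.8] 0.3
roofFR [ 521.1 -136.6  200.7] 1.4
roofBR [ 595.6 -155.2  202.7] 0.8
roofBL [626.1 -16.7 200.2] 1.9
shoulderHigh [560.1  30.1 149.4] 0.6
knHighTop [515.2 207.1 140.9] 0.7
freeTop [391.5 257.  156. ] 0.4
floorFL [568.2  50.3  25.9] 1.7
knHigh [514.7 206.4 145. ] [512.9 206.4 145. ] knLow [514.  205.1  57. ]
free corners [393.4 262.6 160. ] [388.1 250.5 160. ] hinge end [502.2 218.8 160. ] [499.1 207.7 160. ]
stand corners [array([504.4, 251.2,  45. ]), array([421., 290.,  45.]), array([476. , 177.1,  45. ]), array([389.4, 213.7,  45. ])]
roof@208 [549.4   2.6 208. ] [ 520.  -134.5  208. ] [ 594.3 -153.6  208. ] [624.3 -15.2 208. ] 140.21686774421968 141.6141235894217
238 135.9215214747098
```

```bash
cat > go.py <<'E'
# usage: go.py x y z headingdeg(tool y) [from t-pose] -> shift in tool frame and turn
import sys
from h import *
o=status.get_obs(); Rm=R.from_rotvec(o["orientation"]).as_matrix(); p=np.array(o["ee_pos"])
print("t",round(o["t"],2),"pos",p.round(1),"head",round(np.degrees(np.arctan2(Rm[1,1],Rm[0,1])),1),"tilt z",Rm[:,2].round(3),"F",np.round(o["ft_force"],1),"w",round(float(o["width"]),1),"q",np.round(o["qpos"],2))
a=[float(v) for v in sys.argv[1:]]
for i in range(0,len(a),4):
    h=np.radians(a[i+3]); y=np.array([np.cos(h),np.sin(h),0]); z=np.array([0,0,-1.]); x=np.cross(y,z)
    Rt=np.c_[x,y,z]; print("shift",(Rm.T@(np.array(a[i:i+3])-p)).round(1),"turn",R.from_matrix(Rm.T@Rt).as_rotvec().round(3))
E
python3 go.py 330 -400 260 -45  430 -230 260 -10  440 0 260 15  445 235 260 67.5
python3 -c "
from h import *
w=optics.get_image('wrist');print({k:np.round(v,3).tolist() for k,v in w.items() if k!='frame'})"
```

```text
t 0.1 pos [ 153.8 -605.3  241. ] head -75.7 tilt z [-0.     0.001 -1.   ] F [ 0.5 -0.4  0.1] w 87.7 q [-1.34  0.42  1.63  0.    1.09 -0.02]
shift [ 221.3 -155.6  -18.8] turn [-0.001 -0.    -0.537]
shift [ 360.1 -295.7  -18.6] turn [-1.000e-03 -1.000e-03 -1.147e+00]
shift [ 426.4 -516.2  -18.3] turn [-1.000e-03 -1.000e-03 -1.584e+00]
shift [ 489.2 -742.7  -18. ] turn [-1.0e-03 -2.0e-03 -2.5e+00]
{'fx': 325.192, 'fy': 325.192, 'cx': 277.816, 'cy': 209.569, 'hand_eye': [[0.0, -0.954, -0.3, 82.906], [1.0, 0.001, -0.002, 0.681], [0.002, -0.3, 0.954, -142.626], [0.0, 0.0, 0.0, 1.0]]}
```

```bash
python3 go.py 330 -400 260 -85  430 -200 260 -95  478 50 260 -102
```

```text
t 0.15 pos [ 153.8 -605.4  241.1] head -75.7 tilt z [-0.     0.001 -1.   ] F [ 0.6 -1.   0. ] w 87.8 q [-1.34  0.42  1.63 -0.    1.09 -0.02]
shift [ 221.3 -155.7  -18.7] turn [-0.001  0.     0.162]
shift [ 367.5 -324.9  -18.5] turn [-0.001  0.     0.336]
shift [ 475.6 -555.4  -18.3] turn [-0.001  0.     0.458]
```

```bash
python3 -m inch '[[[44,-31,-4,0,0,0.03,100],[88,-62,-8,0,0,0.06,100],[132,-93,-12,0,0,0.1,100],[177,-124,-16,0,0,0.13,100],[221,-155,-19,0,0,0.16,100],[250,-189,-19,0,0,0.2,100],[280,-223,-19,0,0,0.23,100],[310,-257,-19,0,0,0.27,100],[339,-291,-19,0,0,0.3,100],[367,-325,-19,0,0,0.34,100],[385,-363,-19,0,0,0.36,100],[403,-401,-19,0,0,0.38,100],[421,-440,-19,0,0,0.4,100],[439,-478,-19,0,0,0.42,100],[457,-516,-19,0,0,0.44,100],[475,-555,-19,0,0,0.46,100],[475,-555,-19,0,0,0.46,100],[475,-555,-19,0,0,0.46,100],[475,-555,-19,0,0,0.46,100]]]'
cat >> h.py <<'E'
def wrist():
    o=status.get_obs(); w=optics.get_image("wrist"); w["p"]=np.array(o["ee_pos"]); w["R"]=R.from_rotvec(o["orientation"]).as_matrix(); return w
def wray(w,u,v):
    a=np.array([(u-w["cx"])/w["fx"],(v-w["cy"])/w["fy"]]); th=np.linalg.norm(a); s=np.sin(th)/max(th,1e-9)
    H=np.array(w["hand_eye"]); d=w["R"]@H[:3,:3]@np.array([a[0]*s,a[1]*s,np.cos(th)]); return w["R"]@H[:3,3]+w["p"],d
def wonz(w,u,v,z):
    c,d=wray(w,u,v); return c+d*(z-c[2])/d[2]
def wproj(w,P):
    H=np.array(w["hand_eye"]); q=H[:3,:3].T@(w["R"].T@(np.array(P)-w["p"])-H[:3,3]); th=np.arctan2(np.hypot(q[0],q[1]),q[2]); n=np.hypot(q[0],q[1]); return np.array([w["cx"]+w["fx"]*th*q[0]/n,w["cy"]+w["fy"]*th*q[1]/n])
E
python3 - <<'E'
from h import *; import pickle
w=wrist(); pickle.dump(w,open("w1.pkl","wb")); save("w1",w,None,1.42); print(w["p"], wproj(w,[559.5,33,153]),wproj(w,[559.5,33,65]))
E
python3 go.py
```

```text
t: 2.05
ee_pos: [477.3, 48.5, 260.5]
orientation: [3.124, -0.331, -0.001]
ft_force: [0.9, -0.1, 0.7]
width: 87.6
grasp_force: 0.0
[477.2742435   48.48703859 260.46776765] [274.7578491  109.67121825] [275.66018092 109.79279932]
t 2.1 pos [477.3  48.2 260.5] head -102.2 tilt z [-0. -0. -1.] F [-0.7 -0.6 -0.1] w 87.7 q [ 0.08  0.18  1.92 -0.    1.03  1.86]
```

View pics/w1.png

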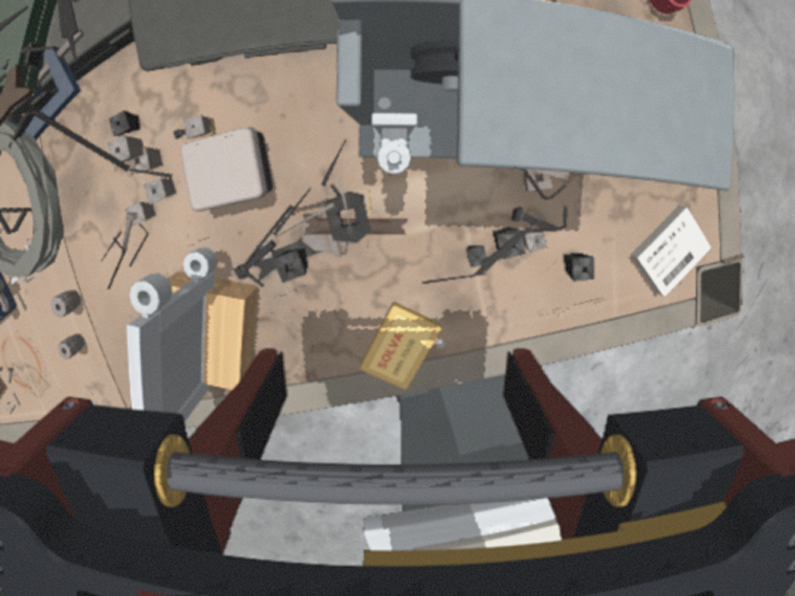

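The wrist view shows the pin and shoulder at about (394,156), which is directly below the camera. The upper knuckle is at (150,297) and the lower one at (198,263). I'll zoom in on these for sub-pixel values.

```bash
python3 - <<'E'
from h import *; import pickle
w=pickle.load(open("w1.pkl","rb")); f=w["frame"]
a=cv2.resize(f[75:125,255:303],None,fx=8,fy=8,interpolation=cv2.INTER_CUBIC)
b=cv2.resize(f[170:220,92:140+14],None,fx=8,fy=8,interpolation=cv2.INTER_CUBIC)[:, :400]
cv2.imwrite("pics/w1c.png",np.hstack([a,b])[:,:,::-1])
E
```

```text
(no output)
```

View pics/w1c.png

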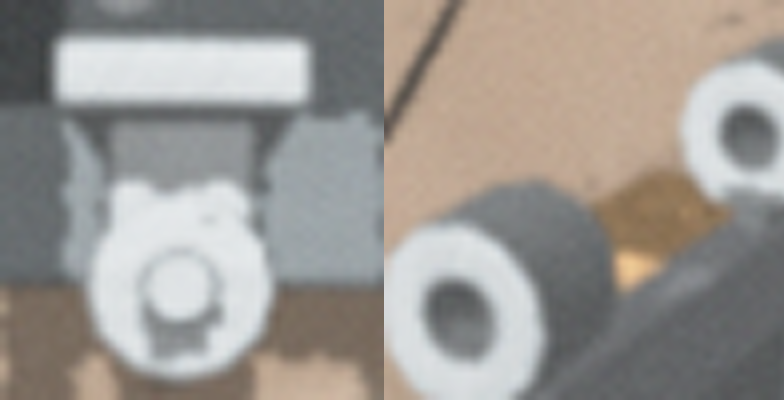

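```bash
python3 - <<'E'
from h import *; import pickle
w=pickle.load(open("w1.pkl","rb")); 
print("pin",wonz(w,276.9,110.6,167),wonz(w,277,110.8,153))
print("kn hi",wonz(w,101.2,209.3,145),"lo",wonz(w,137.1,186.4,57))
E
python3 go.py 480 150 250 -107  442 235 240 -112.5
```

```text
pin [558.46724277  31.50601359 167.        ] [558.29342512  31.52329952 153.        ]
kn hi [513.49131227 207.66137421 145.        ] lo [513.93532393 208.34144476  57.        ]
t 2.1 pos [477.3  48.2 260.5] head -102.2 tilt z [-0. -0. -1.] F [-0.7 -0.6 -0.1] w 87.7 q [ 0.08  0.18  1.92 -0.    1.03  1.86]
shift [ -18.8 -100.1   10.5] turn [0.    0.    0.084]
shift [ -73.9 -175.2   20.5] turn [0.   0.   0.18]
```

```bash
python3 go.py 445.2 236.1 235 -112.3; python3 -m inch '[[[-15,-35,5,0,0,0.04,100],[-30,-71,10,0,0,0.07,100],[-42,-105,15,0,0,0.11,100],[-54,-140,20,0,0,0.14,100],[-71,-177,25.5,0,0,0.176,100],[-71,-177,25.5,0,0,0.176,100],[-71,-177,25.5,0,0,0.176,100],[-71,-177,25.5,0,0,0.176,100]]]'
python3 go.py 445.2 236.1 148 -112.3
python3 - <<'E'
from h import *
w=wrist(); save("w2",w,None,1.42)
print(wproj(w,[513.6,207.8,145]),wproj(w,[389.8,258,160]))
E
```

```text
t 2.1 pos [477.3  48.2 260.5] head -102.2 tilt z [-0. -0. -1.] F [-0.7 -0.6 -0.1] w 87.7 q [ 0.08  0.18  1.92 -0.    1.03  1.86]
shift [ -71.  -176.9   25.5] turn [0.    0.    0.177]
t: 2.9
ee_pos: [445.7, 235.7, 235.2]
orientation: [3.082, -0.606, 0.0]
ft_force: [-0.0, -0.3, -0.5]
width: 87.7
grasp_force: 0.0
t 2.9 pos [445.7 235.7 235.2] head -112.3 tilt z [-0. -0. -1.] F [-0.  -0.3 -0.5] w 87.7 q [ 0.46  0.25  1.9  -0.    0.99  2.42]
shift [-0.6 -0.2 87.2] turn [ 0.    -0.     0.001]
[277.72508979 123.96782334] [278.25936303 299.56352896]
```

View pics/w2.png

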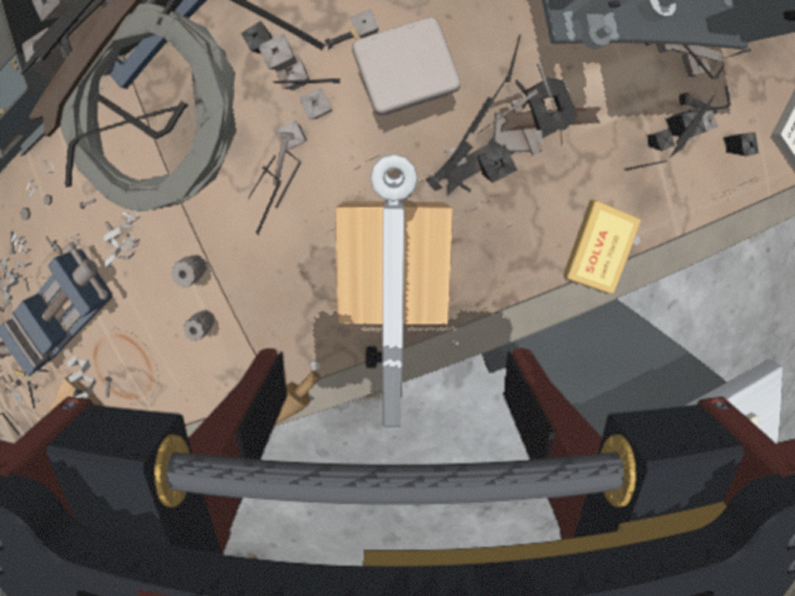

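The door is centred between the fingers, with its knuckle at (394,178) and free end at (392,425). Next I descend and grip.

```bash
python3 -m inch '[[[-0.3,0,20,0,0,0,100],[-0.6,0,40,0,0,0,100],[-0.6,0,60,0,0,0,100],[-0.6,0,75,0,0,0,100],[-0.6,0,83,0,0,0,100],[-0.6,0,87,0,0,0,60],[-0.6,0,87,0,0,0,30],[-0.6,0,87,0,0,0,16],[-0.6,0,87,0,0,0,16],[-0.6,0,87,0,0,0,16]]]'
python3 -m inch '[[[0,0,0,0,0,0,12],[0,0,0,0,0,0,8],[0,0,0,0,0,0,0],[0,0,0,0,0,0,0],[0,0,0,0,0,0,0],[0,0,0,0,0,0,0],[0,0,0,0,0,0,0]]]'; python3 go.py
```

```text
t: 3.95
ee_pos: [445.1, 237.5, 148.7]
orientation: [-3.082, 0.604, -0.001]
ft_force: [0.6, 0.5, 0.8]
width: 51.4
grasp_force: 0.0
t: 4.65
ee_pos: [444.7, 237.3, 148.2]
orientation: [3.083, -0.604, -0.0]
ft_force: [-0.3, 1.2, -0.6]
width: 10.1
grasp_force: 30.0
t 4.65 pos [444.7 237.3 148.2] head -112.2 tilt z [-0. -0. -1.] F [-0.3  1.2 -0.6] w 10.1 q [0.47 0.39 1.96 0.   0.79 2.42]
```

```bash
python3 -m inch '[[[0,0,-4,0,0,0,0],[0,0,-10,0,0,0,0],[0,0,-18,0,0,0,0],[0,0,-27,0,0,0,0],[0,0,-36,0,0,0,0],[0,0,-45,0,0,0,0],[0,0,-52,0,0,0,0],[0,0,-55,0,0,0,0],[0,0,-55,0,0,0,0],[0,0,-55,0,0,0,0]]]'; python3 go.py 
python3 - <<'E'
from h import *; import pickle
w=wrist(); pickle.dump(w,open("w3.pkl","wb")); u,v=wproj(w,w["p"]+w["R"]@[75,1,3]); print(u,v); u,v=int(u),int(v)
f=w["frame"]; a=cv2.resize(f[v-25:v+25,u-30:u+30],None,fx=10,fy=10,interpolation=cv2.INTER_CUBIC); cv2.imwrite("pics/w3.png",a[:,:,::-1]); print(u-30,v-25)
E
```

```text
t: 5.65
ee_pos: [444.6, 237.2, 203.0]
orientation: [3.083, -0.604, -0.0]
ft_force: [-0.6, -0.4, -4.5]
width: 10.0
grasp_force: 30.0
t 5.65 pos [444.6 237.2 203. ] head -112.2 tilt z [-0. -0. -1.] F [-0.6 -0.4 -4.5] w 10.0 q [0.47 0.3  1.93 0.   0.92 2.42]
279.4373346413422 128.7403344705442
249 103
```

View pics/w3.png

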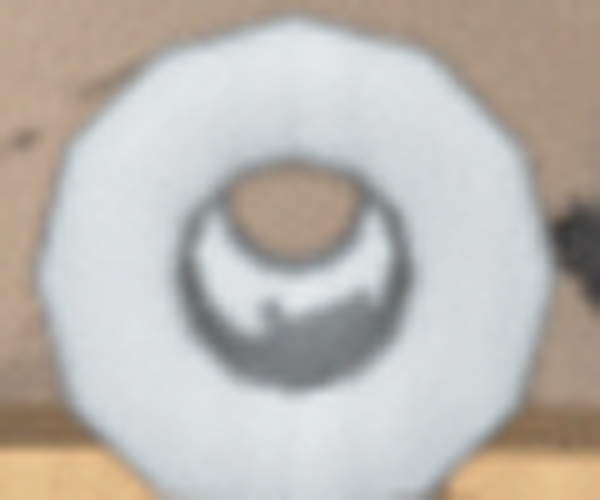

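The bore centre is at (295,273) in the crop, the door hangs straight, and the lower knuckle shows through the bore. Now I'll compute the approach.

```bash
python3 - <<'E'
from h import *; import pickle
w=pickle.load(open("w3.pkl","rb")); k=wonz(w,278.05,129.85,w["p"][2]-3.2); a=w["R"].T@(k-w["p"]); print("axis in tool",a)
pin=np.array([558.4,31.5]); hx=np.array([np.cos(np.radians(-12.3)),np.sin(np.radians(-12.3))])
for hd in(-102.3,):
    h=np.radians(hd); y=np.array([np.cos(h),np.sin(h)]); x=np.array([-y[1],y[0]])
    t=pin-a[0]*x-a[1]*y
    for d in(60,0): print(hd,d,(t-d*hx).round(2), a[0]*x+a[1]*y)
E
```

```text
axis in tool [74.48987079  0.38401174  3.18426216]
-102.3 60 [427.08  60.53] [ 72.69819243 -16.24380292]
-102.3 0 [485.7   47.74] [ 72.69819243 -16.24380292]
```

```bash
python3 go.py 427 60.5 205 -102.3
```

```text
t 5.7 pos [444.5 237.2 202.8] head -112.2 tilt z [-0.001 -0.    -1.   ] F [ 0.2 -0.9 -3.8] w 10.0 q [0.47 0.3  1.93 0.   0.92 2.42]
shift [ 50.5 170.2  -2.1] turn [ 0.     0.001 -0.172]
```

```bash
python3 -m inch '[[[3,10,-1,0,0,-0.01,0],[7,25,-2,0,0,-0.025,0],[13,43,-2,0,0,-0.043,0],[19,63,-2,0,0,-0.063,0],[25,83,-2,0,0,-0.083,0],[31,103,-2,0,0,-0.103,0],[37,123,-2,0,0,-0.123,0],[42,142,-2,0,0,-0.143,0],[47,157,-2,0,0,-0.158,0],[49.5,166,-2,0,0,-0.168,0],[50.5,170.2,-2,0,0,-0.172,0],[50.5,170.2,-2,0,0,-0.172,0],[50.5,170.2,-2,0,0,-0.172,0]]]'; python3 go.py 485.7 47.7 205 -102.3
python3 - <<'E'
from h import *; import pickle
w=wrist(); pickle.dump(w,open("w4.pkl","wb")); save("w4",w,(230,50,330,125+20),6.2)
E
```

```text
t: 7.0
ee_pos: [427.2, 60.7, 205.1]
orientation: [-3.123, 0.338, 0.0]
ft_force: [-0.4, 0.3, -3.5]
width: 9.9
grasp_force: 30.0
t 7.0 pos [427.2  60.7 205.1] head -102.3 tilt z [-0.  0. -1.] F [-0.4  0.3 -3.5] w 9.9 q [0.11 0.19 2.07 0.   0.88 1.9 ]
shift [59.9  0.2  0.1] turn [-0.     0.    -0.001]
```

View pics/w4.png

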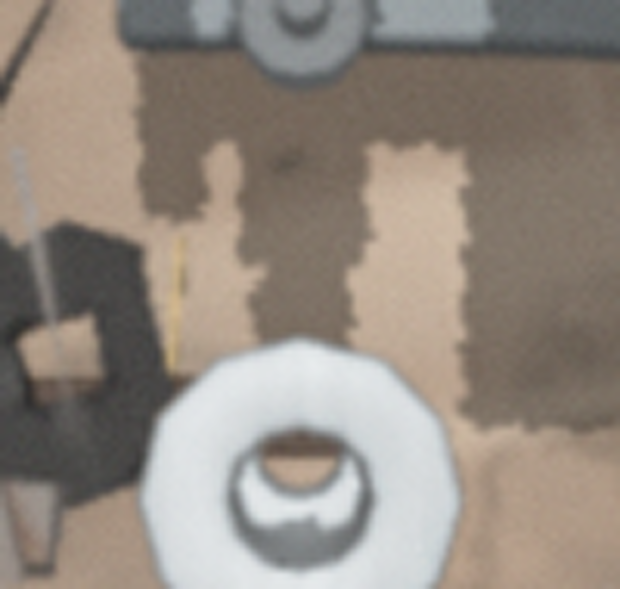

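The lower shoulder is at (304,20) in the crop and the bore at (301,497), so they are nearly in line. I'll check the upper one numerically.

```bash
python3 - <<'E'
from h import *; import pickle
w=pickle.load(open("w4.pkl","rb"))
for z in(65,79,153,167): print(z,wproj(w,[558.4,31.5,z]))
print("low pin from px",wonz(w,230+304.5/6.2-.5,50+21/6.2-.5,65))
u,v=wproj(w,[558.4,31.5,153]); u,v=int(u),int(v); print(u,v)
g=cv2.cvtColor(w["frame"],cv2.COLOR_RGB2GRAY)
for r in range(v-4,v+9,2): print(r,g[r,u-20:u+21].tolist())
E
```

```text
65 [278.2836906  52.0408825]
79 [278.27710669  49.07663176]
153 [278.22590823  26.7010826 ]
167 [278.21134084  20.54073189]
low pin from px [557.59832007  31.38919738  65.        ]
278 26
22 [69, 64, 70, 81, 93, 100, 112, 176, 223, 228, 229, 230, 231, 223, 155, 154, 215, 226, 226, 226, 225, 226, 226, 224, 224, 204, 154, 165, 215, 228, 229, 229, 229, 223, 173, 115, 96, 97, 99, 101, 103]
24 [72, 68, 72, 86, 96, 106, 140, 211, 226, 225, 225, 225, 228, 222, 152, 105, 135, 188, 220, 227, 225, 224, 221, 214, 181, 138, 118, 172, 218, 225, 226, 224, 226, 221, 194, 143, 107, 99, 102, 99, 98]
26 [71, 66, 73, 86, 98, 124, 178, 218, 224, 223, 224, 223, 225, 219, 164, 105, 85, 100, 114, 126, 136, 135, 121, 105, 94, 86, 116, 179, 222, 223, 222, 222, 220, 222, 213, 170, 115, 99, 99, 102, 103]
28 [67, 64, 71, 88, 97, 115, 168, 218, 226, 225, 225, 224, 226, 226, 206, 136, 93, 82, 89, 88, 84, 89, 84, 87, 89, 98, 152, 207, 224, 226, 226, 226, 225, 225, 213, 167, 116, 99, 102, 103, 102]
30 [75, 82, 90, 94, 105, 103, 133, 194, 223, 226, 226, 226, 226, 220, 171, 135, 109, 94, 85, 90, 88, 86, 87, 83, 92, 108, 149, 197, 223, 226, 224, 223, 225, 220, 189, 132, 102, 98, 100, 102, 102]
32 [105, 103, 103, 114, 118, 122, 132, 165, 214, 223, 225, 222, 225, 225, 204, 162, 141, 137, 127, 117, 106, 108, 118, 131, 138, 148, 158, 177, 212, 221, 224, 222, 224, 209, 164, 135, 137, 140, 147, 142, 116]
34 [104, 102, 112, 145, 159, 160, 151, 135, 167, 207, 221, 225, 227, 226, 219, 170, 145, 143, 146, 148, 147, 147, 148, 147, 158, 193, 223, 227, 228, 225, 225, 222, 208, 167, 136, 152, 158, 160, 155, 157, 153]
```

```bash
python3 -m inch '[[[6,0,0,0,0,0,0],[15,0,0,0,0,0,0],[26,0,0,0,0,0,0],[37,0,0,0,0,0,0],[46,0.2,0,0,0,0,0],[53,0.3,0,0,0,0,0],[57,0.3,0,0,0,0,0],[59.6,0.3,0,0,0,0,0],[59.6,0.3,0,0,0,0,0],[59.6,0.3,0,0,0,0,0],[59.6,0.3,0,0,0,0,0]]]'; python3 go.py 485.7 47.7 205 -102.3
python3 - <<'E'
from h import *; import pickle
w=wrist(); pickle.dump(w,open("w5.pkl","wb")); save("w5",w,(240,90,320,150),10)
print(wproj(w,[558.2,31.5,167]),w["p"])
E
```

```text
t: 8.15
ee_pos: [485.1, 47.7, 205.2]
orientation: [-3.123, 0.337, 0.0]
ft_force: [-0.5, -1.0, -3.8]
width: 9.9
grasp_force: 30.0
t 8.15 pos [485.1  47.7 205.2] head -102.3 tilt z [-0.  0. -1.] F [-0.5 -1.  -3.8] w 9.9 q [0.07 0.27 1.96 0.   0.91 1.86]
shift [ 0.6 -0.1  0.2] turn [ 0.  0. -0.]
[277.69863167 125.26852679] [485.09247247  47.69254297 205.18991002]
```

View pics/w5.png

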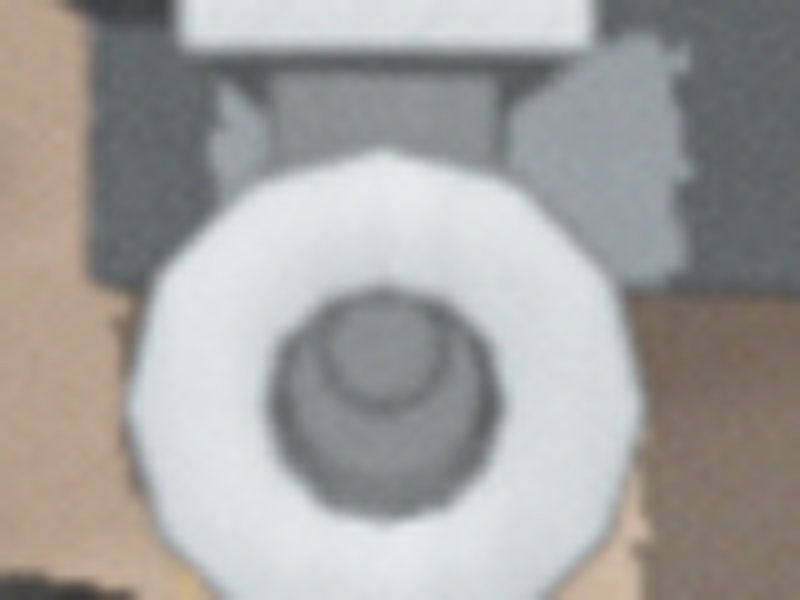

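The upper pin shows through the bore: pin centre (384,345), bore centre (384,404). They are aligned laterally, and I'll compute the remaining shift.

```bash
python3 - <<'E'
from h import *; import pickle
w=pickle.load(open("w5.pkl","rb"))
p=wonz(w,277.95,124.05,167); b=wonz(w,277.95,129.95,w["p"][2]-3.2)
print(p,b,"shift tool",w["R"].T@(p-b))
E
```

```text
[558.83364462  31.21999194 167.        ] [557.68446513  31.42564658 201.98991002] shift tool [ 1.174212   -0.04498866 34.98965437]
```

```bash
python3 -m inch '[[[0.6,0,0,0,0,0,0],[1.1,0,0,0,0,0,0],[1.1,0,3,0,0,0,0],[1.1,0,6,0,0,0,0],[1.1,0,9,0,0,0,0],[1.1,0,11,0,0,0,0],[1.1,0,11,0,0,0,0],[1.1,0,11,0,0,0,0]]]'; python3 go.py; python3 -m inch '[[[0,0,0.7,0,0,0,0],[0,0,1.4,0,0,0,0],[0,0,2.1,0,0,0,0],[0,0,2.8,0,0,0,0],[0,0,3.5,0,0,0,0],[0,0,3.5,0,0,0,0]]]'; python3 go.py
```

```text
t: 9.0
ee_pos: [486.5, 47.4, 194.1]
orientation: [3.123, -0.337, -0.0]
ft_force: [-0.4, -0.4, -3.3]
width: 9.8
grasp_force: 30.0
t 9.0 pos [486.5  47.4 194.1] head -102.3 tilt z [-0.  0. -1.] F [-0.4 -0.4 -3.3] w 9.8 q [0.07 0.29 1.96 0.   0.89 1.86]
t: 9.6
ee_pos: [486.4, 47.4, 190.6]
orientation: [3.123, -0.337, -0.0]
ft_force: [0.4, -1.1, -3.2]
width: 9.5
grasp_force: 30.0
t 9.6 pos [486.4  47.4 190.6] head -102.3 tilt z [-0.  0. -1.] F [ 0.4 -1.1 -3.2] w 9.5 q [0.07 0.3  1.97 0.   0.88 1.86]
```

```bash
python3 -m inch '[[[0,0,0.7,0,0,0,0],[0,0,1.4,0,0,0,0],[0,0,2.1,0,0,0,0],[0,0,2.8,0,0,0,0],[0,0,3.5,0,0,0,0],[0,0,3.5,0,0,0,0]]]'; python3 - <<'E'
from h import *
w=wrist(); f=cv2.cvtColor(w["frame"],cv2.COLOR_RGB2GRAY)[108:152,255:301]; print(status.get_obs()["moment"])
for r in range(0,44,3): print(r+108,f[r,::2].tolist())
E
```

```text
t: 10.2
ee_pos: [486.4, 47.4, 187.1]
orientation: [3.123, -0.337, -0.0]
ft_force: [-0.1, 0.3, -4.0]
width: 10.0
grasp_force: 30.0
[ 0.02026043  0.02939779 -0.03733412]
108 [107, 102, 113, 158, 156, 182, 209, 222, 228, 228, 231, 232, 233, 233, 229, 225, 221, 215, 182, 155, 161, 160, 160]
111 [107, 107, 106, 164, 219, 227, 230, 232, 228, 227, 229, 226, 228, 229, 226, 228, 229, 227, 227, 211, 162, 156, 159]
114 [107, 112, 192, 227, 229, 231, 227, 225, 224, 221, 220, 216, 220, 220, 219, 220, 222, 224, 224, 224, 222, 183, 154]
117 [133, 217, 226, 231, 229, 226, 219, 218, 213, 212, 209, 204, 206, 211, 213, 214, 217, 218, 219, 220, 225, 223, 207]
120 [184, 225, 228, 227, 225, 224, 217, 214, 183, 140, 131, 129, 129, 134, 136, 171, 210, 215, 216, 218, 220, 222, 218]
123 [211, 225, 227, 227, 223, 218, 203, 152, 139, 125, 122, 132, 131, 120, 125, 133, 137, 202, 213, 218, 219, 222, 219]
126 [218, 223, 225, 227, 224, 216, 159, 124, 126, 134, 144, 159, 169, 195, 141, 130, 124, 157, 213, 217, 219, 220, 217]
129 [217, 224, 226, 226, 224, 212, 123, 128, 140, 218, 221, 224, 223, 221, 187, 120, 133, 12
[... 167 characters left out ...]
 228, 226, 223, 182, 112, 119, 126, 138, 152, 147, 128, 148, 124, 115, 186, 218, 220, 220, 218, 216]
138 [190, 218, 223, 226, 229, 228, 224, 199, 141, 125, 127, 132, 131, 129, 125, 130, 189, 221, 222, 221, 219, 219, 212]
141 [150, 215, 220, 222, 225, 226, 229, 227, 222, 197, 175, 155, 154, 163, 201, 220, 225, 225, 221, 218, 219, 217, 209]
144 [161, 178, 215, 219, 222, 222, 226, 228, 229, 229, 230, 230, 232, 232, 228, 227, 224, 220, 216, 216, 214, 211, 171]
147 [179, 170, 157, 200, 216, 218, 221, 224, 223, 224, 226, 225, 228, 227, 221, 221, 221, 216, 213, 210, 195, 163, 190]
150 [179, 180, 164, 172, 182, 209, 215, 216, 216, 216, 216, 218, 221, 220, 216, 212, 213, 211, 199, 168, 173, 188, 185]
```

The pin is inside and centred in the bore with no contact force. I'll keep lowering.

```bash
python3 -m inch '[[[0,0,1,0,0,0,0],[0,0,2,0,0,0,0],[0,0,3,0,0,0,0],[0,0,4,0,0,0,0],[0,0,5,0,0,0,0],[0,0,6,0,0,0,0],[0,0,7,0,0,0,0],[0,0,7,0,0,0,0]]]'; python3 -m inch '[[[0,0,0.4,0,0,0,0],[0,0,0.8,0,0,0,0],[0,0,1.2,0,0,0,0],[0,0,1.5,0,0,0,0],[0,0,1.5,0,0,0,0]]]';
```

```text
t: 11.05
ee_pos: [486.4, 47.4, 180.0]
orientation: [3.123, -0.337, -0.0]
ft_force: [-0.2, 0.2, -3.9]
width: 9.7
grasp_force: 30.0
t: 11.55
ee_pos: [486.5, 47.4, 178.6]
orientation: [-3.123, 0.337, 0.0]
ft_force: [0.2, -0.2, -4.6]
width: 10.0
grasp_force: 30.0
```

Predicted seating height is TCP z ≈ 178.2, so I'll go on in small steps.

```bash
python3 -m inch '[[[0,0,0.3,0,0,0,0],[0,0,0.6,0,0,0,0],[0,0,0.6,0,0,0,0]]]'; python3 -m inch '[[[0,0,0.3,0,0,0,0],[0,0,0.6,0,0,0,0],[0,0,0.6,0,0,0,0]]]';
```

```text
t: 11.85
ee_pos: [486.6, 47.4, 178.2]
orientation: [-3.123, 0.337, -0.0]
ft_force: [-0.9, 0.1, -3.4]
width: 10.2
grasp_force: 30.0
t: 12.15
ee_pos: [486.5, 47.4, 177.9]
orientation: [-3.123, 0.337, -0.001]
ft_force: [-4.2, -1.0, 4.9]
width: 9.9
grasp_force: 30.0
```

```bash
python3 -m inch '[[[0,0,-0.2,0,0,0,0],[0,0,-0.2,0,0,0,15],[0,0,-0.2,0,0,0,25],[0,0,-0.2,0,0,0,40],[0,0,-0.2,0,0,0,60],[0,0,-0.2,0,0,0,60],[0,0,-0.2,0,0,0,60],[0,0,-0.2,0,0,0,60]]]'; python3 - <<'E'
from h import *
o=status.get_obs();print(o["moment"])
w=wrist(); f=cv2.cvtColor(w["frame"],cv2.COLOR_RGB2GRAY)[108:152,255:301]
cv2.imwrite("pics/w6.png",w["frame"][:,:,::-1])
for r in range(12,34,3): print(r+108,f[r,::2].tolist())
E
```

```text
t: 12.95
ee_pos: [486.5, 47.4, 177.7]
orientation: [-3.123, 0.337, -0.0]
ft_force: [-0.0, -0.8, -0.0]
width: 52.2
grasp_force: 0.0
[-0.0088396   0.00310202 -0.00667067]
120 [102, 168, 227, 233, 235, 232, 229, 227, 224, 220, 222, 219, 223, 221, 221, 221, 224, 226, 226, 228, 229, 221, 175]
123 [176, 230, 232, 233, 230, 227, 224, 221, 215, 207, 197, 169, 178, 199, 209, 214, 220, 220, 222, 222, 227, 227, 224]
126 [214, 229, 232, 230, 228, 225, 220, 207, 141, 130, 147, 146, 150, 154, 133, 134, 205, 218, 220, 219, 223, 227, 223]
129 [222, 227, 230, 230, 227, 220, 185, 133, 134, 212, 221, 226, 232, 227, 183, 122, 131, 195, 219, 219, 222, 225, 222]
132 [225, 229, 228, 229, 228, 220, 144, 139, 142, 221, 228, 229, 228, 226, 217, 137, 136, 149, 219, 223, 222, 223, 221]
135 [224, 227, 228, 229, 228, 212, 126, 125, 144, 157, 213, 224, 222, 205, 137, 152, 121, 122, 215, 221, 223, 224, 221]
138 [221, 227, 228, 230, 229, 224, 154, 121, 133, 145, 146, 139, 138, 145, 195, 162, 117, 163, 222, 223, 223, 224, 219]
141 [215, 225, 227, 230, 231, 228, 209, 138, 135, 133, 134, 138, 138, 135, 137, 126, 130, 212, 225, 223, 223, 222, 219]
```

The door is seated and released. Now I rise, close the fingers and move to the outer side of the door.

```bash
python3 -m inch '[[[0,0,-2,0,0,0,60],[0,0,-8,0,0,0,60],[0,0,-18,0,0,0,60],[0,0,-30,0,0,0,60],[0,0,-42,0,0,0,60],[0,0,-52,0,0,0,60],[0,0,-56,0,0,0,60],[0,0,-56,0,0,0,60]]]'; python3 go.py 457.9 94.2 235 -102.3 457.9 94.2 172 -102.3
python3 - <<'E'
from h import *
w=wrist(); g=cv2.cvtColor(w["frame"],cv2.COLOR_RGB2GRAY)
a=wproj(w,[558.8,31.2,175]); print("knuckle top expected",a); u,v=a.astype(int)
print([ (g[r,u-22:u+23:3]).tolist() for r in range(v-16,v+20,4)])
for y in(60,90,120):
    c=np.array([558.8,31.2,190])+y*np.array([-.977,.213,0]); a=wproj(w,c); v=int(round(a[1])); u=int(round(a[0])); print(y,a.round(1),g[v,u-30:u+31:2].tolist())
E
```

```text
t: 13.8
ee_pos: [486.9, 47.4, 234.6]
orientation: [-3.123, 0.337, -0.003]
ft_force: [0.2, -0.5, 0.1]
width: 52.6
grasp_force: 0.0
t 13.8 pos [486.9  47.4 234.6] head -102.3 tilt z [ 0.002  0.    -1.   ] F [ 0.2 -0.5  0.1] w 52.6 q [0.07 0.23 1.93 0.   0.98 1.86]
shift [-38.3 -39.5  -0.5] turn [-0.    -0.002 -0.   ]
shift [-38.4 -39.5  62.5] turn [-0.    -0.002 -0.   ]
knuckle top expected [278.25036902 125.69757393]
[[110, 108, 123, 165, 124, 158, 147, 142, 145, 149, 149, 159, 164, 160, 166], [106, 108, 113, 165, 172, 223, 230, 233, 235, 228, 220, 149, 163, 162, 162], [106, 107, 128, 208, 232, 227, 223, 221, 224, 222, 225, 225, 178, 162, 161], [108, 108, 206, 231, 226, 219, 170, 145, 154, 188, 217, 218, 223, 161, 107], [112, 119, 223, 227, 223, 144, 197, 223, 226, 125, 172, 218, 220, 207, 111], [113, 142, 219, 225, 219, 121, 137, 217, 205, 144, 129, 220, 220, 217, 135], [111, 113, 215, 227, 227, 167, 129, 139, 138, 135, 191, 221, 220, 203, 184], [114, 109, 180, 222, 227, 229, 214, 192, 202, 223, 224, 219, 219, 173, 193], [171, 170, 173, 178, 218, 224, 224, 228, 229, 221, 217, 210, 176, 194, 194]]
60 [278.2 226. ] [110, 108, 110, 113, 110, 123, 127, 142, 114, 115, 146, 169, 229, 228, 228, 230, 228, 228, 232, 175, 128, 148, 145, 128, 136, 166, 123, 114, 111, 109, 105]
90 [278.2 269.3] [109, 107, 104, 96, 107, 70, 23, 26, 28, 102, 150, 132, 150, 152, 153, 156, 153, 152, 157, 153, 157, 159, 161, 152, 138, 139, 118, 87, 96, 99, 103]
120 [278.2 307.2] [168, 168, 172, 170, 170, 176, 177, 178, 182, 172, 173, 174, 152, 152, 153, 152, 151, 148, 143, 92, 82, 80, 82, 83, 84, 82, 80, 80, 81, 83, 81]
```

```bash
python3 -m inch '[[[-8,-8,0,0,0,0,40],[-20,-20,0,0,0,0,20],[-31,-32,0,0,0,0,0],[-38,-39.5,0,0,0,0,0],[-38,-39.5,0,0,0,0,0],[-38,-39.5,10,0,0,0,0],[-38,-39.5,25,0,0,0,0],[-38,-39.5,42,0,0,0,0],[-38,-39.5,56,0,0,0,0],[-38,-39.5,62.5,0,0,0,0],[-38,-39.5,62.5,0,0,0,0],[-38,-39.5,62.5,0,0,0,0]]]'; python3 go.py
```

```text
t: 15.05
ee_pos: [458.1, 93.9, 171.2]
orientation: [3.123, -0.338, 0.0]
ft_force: [-0.4, 0.6, -0.2]
width: 0.4
grasp_force: 0.0
t 15.05 pos [458.1  93.9 171.2] head -102.4 tilt z [ 0. -0. -1.] F [-0.4  0.6 -0.2] w 0.4 q [ 0.18  0.3   2.02 -0.    0.82  1.96]
```

```bash
python3 -m inch '[[[0,4,0,0,0,0,0],[0,9,0,0,0,0,0],[0,14,0,0,0,0,0],[0,18,0,0,0,0,0],[0,20,0,0,0,0,0],[0,21.5,0,0,0,0,0],[0,21.5,0,0,0,0,0]]]'; python3 go.py; python3 - <<'E'
from h import *
o=status.get_obs(); Rm=R.from_rotvec(o["orientation"]).as_matrix(); H=(Rm.T@(np.array([558.8,31.2,0])-o["ee_pos"]))[:2]; print("H",H)
for d in list(range(2,43,2)):
    a=-np.radians(d); M=np.array([[np.cos(a),-np.sin(a)],[np.sin(a),np.cos(a)]]); s=H-M@H; print([*s.round(1).tolist(),0,0,0,round(a,3),0],end=",")
E
```

```text
t: 15.75
ee_pos: [453.2, 72.9, 171.2]
orientation: [-3.123, 0.338, -0.0]
ft_force: [0.1, -0.7, 0.8]
width: 0.7
grasp_force: 0.0
t 15.75 pos [453.2  72.9 171.2] head -102.3 tilt z [ 0.  0. -1.] F [ 0.1 -0.7  0.8] w 0.7 q [0.13 0.29 2.04 0.   0.81 1.92]
H [112.06667883  18.17712053]
[-0.6, 3.9, 0, 0, 0, np.float64(-0.035), 0],[-1.0, 7.9, 0, 0, 0, np.float64(-0.07), 0],[-1.3, 11.8, 0, 0, 0, np.float64(-0.105), 0],[-1.4, 15.8, 0, 0, 0, np.float64(-0.14), 0],[-1.5, 19.7, 0, 0, 0, np.float64(-0.175), 0],[-1.3, 23.7, 0, 0, 0, np.float64(-0.209), 0],[-1.1, 27.7, 0, 0, 0, np.float64(-0.244), 0],[-0.7, 31.6, 0, 0, 0, np.float64(-0.279), 0],[-0.1, 35.5, 0, 0, 0, np.float64(-0.314), 0],[0.5, 39.4, 0, 0, 0, np.float64(-0.349), 0],[1.4, 43.3, 0, 0, 0, np.float64(-0.384), 0],[2.3, 47.2, 0, 0, 0, np.float64(-0.419), 0],[3.4, 51.0, 0, 0, 0, np.float64(-0.454), 0],[4.6, 54.7, 0, 0, 0, np.float64(-0.489), 0],[5.9, 58.5, 0, 0, 0, np.float64(-0.524), 0],[7.4, 62.1, 0, 0, 0, np.float64(-0.559), 0],[9.0, 65.8, 0, 0, 0, np.float64(-0.593), 0],[10.7, 69.3, 0, 0, 0, np.float64(-0.628), 0],[12.6, 72.8, 0, 0, 0, np.float64(-0.663), 0],[14.5, 76.3, 0, 0, 0, np.float64(-0.698), 0],[16.6, 79.7, 0, 0, 0, np.float64(-0.733), 0],
```

```bash
python3 -m inch '[[[-0.6,3.9,0,0,0,-0.035,0],[-1,7.9,0,0,0,-0.07,0],[-1.3,11.8,0,0,0,-0.105,0],[-1.4,15.8,0,0,0,-0.14,0],[-1.5,19.7,0,0,0,-0.175,0],[-1.3,23.7,0,0,0,-0.209,0],[-1.1,27.7,0,0,0,-0.244,0],[-0.7,31.6,0,0,0,-0.279,0],[-0.1,35.5,0,0,0,-0.314,0],[0.5,39.4,0,0,0,-0.349,0],[1.4,43.3,0,0,0,-0.384,0],[2.3,47.2,0,0,0,-0.419,0],[3.4,51,0,0,0,-0.454,0],[4.6,54.7,0,0,0,-0.489,0],[5.9,58.5,0,0,0,-0.524,0],[7.4,62.1,0,0,0,-0.559,0],[9,65.8,0,0,0,-0.593,0],[10.7,69.3,0,0,0,-0.628,0],[12.6,72.8,0,0,0,-0.663,0],[14.5,76.3,0,0,0,-0.698,0]]]'; python3 go.py
python3 - <<'E'
from h import *
t=optics.get_image("top"); save("top2",t,(255,145,355,235),6)
o=status.get_obs(); Rm=R.from_rotvec(o["orientation"]).as_matrix(); print("H",(Rm.T@(np.array([558.8,31.2,0])-o["ee_pos"]))[:2])
E
```

```text
t: 17.75
ee_pos: [451.2, -4.6, 171.2]
orientation: [-3.05, -0.754, -0.0]
ft_force: [-0.5, -0.3, 0.3]
width: 0.7
grasp_force: 0.1
t 17.75 pos [451.2  -4.6 171.2] head -62.2 tilt z [ 0.  0. -1.] F [-0.5 -0.3  0.3] w 0.7 q [-0.04  0.28  2.06  0.    0.81  1.05]
H [111.76451538  18.1892132 ]
```

```bash
cat > ang.py <<'E'
from h import *
w=wrist(); g=cv2.GaussianBlur(cv2.cvtColor(w["frame"],cv2.COLOR_RGB2GRAY),(3,3),0)
for r in(30,45,60,75):
    row=[]
    for ph in range(160,272,3):
        a=np.radians(ph); u,v=wproj(w,[558.8+r*np.cos(a),31.2+r*np.sin(a),190]).round().astype(int)
        row.append(int(g[v,u]) if 0<=u<560 and 0<=v<420 else -1)
    print(r,row)
E
python3 ang.py; python3 go.py
```

```text
30 [128, 180, 120, 124, 125, 128, 128, 130, 125, 106, 107, 105, 108, 233, 236, 236, 238, 239, 240, 140, 87, 111, 112, 111, 112, 111, 110, 109, 110, 109, 110, 111, 108, 99, 84, 89, 94, 98]
45 [77, 96, 94, 98, 102, 97, 120, 123, 123, 125, 120, 148, 60, 108, 235, 235, 238, 238, 137, 132, 130, 119, 111, 108, 149, 110, 111, 111, 108, 110, 110, 110, 109, 85, 154, 173, 173, 172]
60 [168, 171, 156, 172, 159, 177, 176, 175, 113, 108, 105, 101, 141, 65, 115, 236, 238, 230, 103, 43, 87, 115, 113, 152, 74, 132, 163, 111, 106, 84, 83, 106, 108, 101, 172, 173, 173, 170]
75 [178, 180, 174, 165, 193, 155, 184, 173, 115, 103, 106, 112, 110, 124, 107, 238, 238, 175, 163, 155, 181, 89, 117, 76, 117, 114, 118, 146, 108, 97, 75, 81, 83, 111, 176, 173, 172, 175]
t 17.85 pos [451.3  -4.7 171.2] head -62.3 tilt z [ 0. -0. -1.] F [-0.4 -0.4  0.1] w 0.4 q [-0.04  0.28  2.06  0.    0.81  1.05]
```

The door is following: the rail is at φ≈207.5°, as expected. Continuing.

```bash
python3 -m inch '[[[-0.6,3.9,0,0,0,-0.035,0],[-1,7.9,0,0,0,-0.07,0],[-1.3,11.8,0,0,0,-0.105,0],[-1.4,15.8,0,0,0,-0.14,0],[-1.5,19.7,0,0,0,-0.175,0],[-1.3,23.7,0,0,0,-0.209,0],[-1.1,27.7,0,0,0,-0.244,0],[-0.7,31.6,0,0,0,-0.279,0],[-0.1,35.5,0,0,0,-0.314,0],[0.5,39.4,0,0,0,-0.349,0],[1.4,43.3,0,0,0,-0.384,0],[2.3,47.2,0,0,0,-0.419,0],[3.4,51,0,0,0,-0.454,0],[4.6,54.7,0,0,0,-0.489,0],[5.2,56.6,0,0,0,-0.506,0],[5.9,58.5,0,0,0,-0.524,0],[6.6,60.3,0,0,0,-0.541,0],[7,61.2,0,0,0,-0.55,0],[7.4,62.1,0,0,0,-0.559,0],[7.4,62.1,0,0,0,-0.559,0]]]'; python3 ang.py; python3 go.py
```

```text
t: 19.85
ee_pos: [486.5, -56.1, 171.2]
orientation: [2.725, 1.564, -0.0]
ft_force: [0.3, -0.2, -0.6]
width: 0.2
grasp_force: 0.0
30 [82, 77, 77, 77, 100, 191, 184, 195, 196, 142, 129, 129, 131, 131, 128, 139, 125, 165, 173, 109, 109, 108, 107, 162, 240, 236, 239, 240, 210, 153, 112, 112, 93, 115, 165, 170, 163, 153]
45 [101, 103, 97, 162, 166, 168, 162, 181, 179, 153, 166, 173, 127, 125, 123, 120, 117, 114, 125, 123, 129, 123, 61, 99, 143, 238, 239, 240, 223, 113, 113, 112, 97, 131, 179, 179, 180, 180]
60 [157, 162, 169, 171, 174, 178, 175, 150, 182, 182, 177, 174, 170, 171, 162, 167, 115, 116, 117, 119, 108, 126, 130, 72, 109, 240, 239, 240, 103, 114, 113, 111, 109, 147, 183, 183, 182, 180]
75 [173, 154, 173, 176, 179, 163, 225, 219, 119, 184, 164, 159, 159, 153, 116, 114, 113, 121, 101, 119, 113, 169, 80, 97, 61, 212, 238, 240, 161, 111, 97, 86, 88, 166, 182, 181, 181, 185]
t 19.9 pos [486.4 -56.1 171.2] head -30.3 tilt z [-0.  0. -1.] F [-0.2  1.5  0.4] w 0.6 q [-0.14  0.33  1.98  0.    0.83  0.39]
```

```bash
python3 -m inch '[[[-0.3,2,0,0,0,-0.017,0],[-0.6,3.9,0,0,0,-0.035,0],[-0.8,5.9,0,0,0,-0.052,0],[-1,7.9,0,0,0,-0.07,0],[-1.2,9.9,0,0,0,-0.087,0],[-1.3,11.8,0,0,0,-0.105,0],[-1.4,13.8,0,0,0,-0.122,0],[-1.4,15.8,0,0,0,-0.14,0],[-1.5,17.7,0,0,0,-0.157,0],[-1.5,19.7,0,0,0,-0.175,0],[-1.4,21.7,0,0,0,-0.192,0],[-1.3,23.7,0,0,0,-0.209,0],[-1.3,23.7,0,0,0,-0.209,0],[-1.3,23.7,0,0,0,-0.209,0]]]'; python3 go.py;python3 ang.py;  python3 -m inch '[[[-0.1,1,0,0,0,-0.009,0],[-0.3,2,0,0,0,-0.017,0],[-0.4,3,0,0,0,-0.026,0],[-0.6,3.9,0,0,0,-0.035,0],[-0.6,3.9,0,0,0,-0.035,0]]]'
```

```text
t: 21.3
ee_pos: [506.3, -69.2, 171.2]
orientation: [-2.547, -1.839, 0.0]
ft_force: [0.0, 0.5, 0.1]
width: 0.2
grasp_force: 0.0
t 21.3 pos [506.3 -69.2 171.2] head -18.3 tilt z [-0. -0. -1.] F [0.  0.5 0.1] w 0.2 q [-0.16  0.36  1.93 -0.    0.85  0.16]
30 [73, 104, 96, 105, 78, 78, 124, 182, 176, 186, 190, 176, 128, 126, 128, 130, 131, 129, 127, 124, 123, 160, 115, 107, 108, 106, 107, 157, 185, 160, 162, 164, 88, 145, 178, 175, 176, 169]
45 [157, 132, 133, 158, 161, 165, 169, 164, 173, 176, 176, 178, 187, 192, 198, 143, 123, 117, 114, 112, 124, 123, 132, 133, 132, 123, 61, 98, 139, 235, 162, 164, 105, 157, 178, 179, 179, 179]
60 [168, 151, 171, 176, 175, 174, 169, 156, 165, 179, 179, 175, 172, 166, 167, 162, 158, 169, 186, 170, 118, 112, 118, 130, 125, 123, 117, 72, 109, 239, 187, 164, 91, 168, 182, 182, 182, 178]
75 [159, 169, 158, 171, 170, 173, 215, 233, 233, 205, 173, 170, 103, 98, 131, 114, 116, 112, 120, 101, 116, 109, 143, 85, 97, 116, 101, 121, 62, 206, 238, 165, 87, 178, 181, 181, 182, 183]
t: 21.85
ee_pos: [509.9, -71.1, 171.2]
orientation: [2.514, 1.884, 0.0]
ft_force: [-0.5, -1.0, 0.3]
width: 0.5
grasp_force: 0.0
```

```bash
python3 -m inch '[[[-0.1,1,0,0,0,-0.009,0],[-0.3,2,0,0,0,-0.017,0],[-0.4,3,0,0,0,-0.026,0],[-0.6,3.9,0,0,0,-0.035,0],[-0.6,3.9,0,0,0,-0.035,0],[-0.6,3.9,0,0,0,-0.035,0]]]'; python3 -m inch '[[[-0.1,0.5,0,0,0,-0.005,0],[-0.2,1,0,0,0,-0.009,0],[-0.2,1,0,0,0,-0.009,0]]]'; python3 -m inch '[[[-0.1,0.5,0,0,0,-0.005,0],[-0.2,1,0,0,0,-0.009,0],[-0.2,1,0,0,0,-0.009,0]]]'; python3 -c "
from h import *
print(status.get_obs()['ft_force'],status.get_obs()['moment'])"
```

```text
t: 22.45
ee_pos: [513.4, -72.7, 171.2]
orientation: [-2.481, -1.927, -0.0]
ft_force: [-0.7, 1.0, -0.9]
width: 0.5
grasp_force: 0.0
t: 22.75
ee_pos: [514.3, -73.1, 171.2]
orientation: [2.472, 1.938, 0.0]
ft_force: [0.3, 0.6, -0.3]
width: 0.8
grasp_force: 0.1
t: 23.05
ee_pos: [515.3, -73.6, 171.2]
orientation: [2.463, 1.95, 0.0]
ft_force: [-0.8, -1.1, 0.2]
width: 0.6
grasp_force: 0.1
[-0.77676032 -1.13678636  0.23131335] [-0.02561395 -0.0593122  -0.00407751]
```

```bash
for i in 1; do python3 -m inch '[[[-0.1,0.5,0,0,0,-0.005,0],[-0.2,1,0,0,0,-0.009,0],[-0.2,1,0,0,0,-0.009,0]]]'; python3 -m inch '[[[-0.1,0.5,0,0,0,-0.005,0],[-0.2,1,0,0,0,-0.009,0],[-0.2,1,0,0,0,-0.009,0]]]'; done; python3 ang.py
```

```text
t: 23.35
ee_pos: [516.2, -74.0, 171.2]
orientation: [2.455, 1.961, 0.0]
ft_force: [0.4, 0.5, -0.5]
width: 0.3
grasp_force: 0.1
t: 23.65
ee_pos: [517.1, -74.4, 171.2]
orientation: [2.446, 1.972, 0.0]
ft_force: [-0.3, 0.9, 0.5]
width: 0.3
grasp_force: 0.1
30 [65, 84, 161, 168, 114, 77, 78, 102, 179, 175, 185, 187, 137, 126, 128, 128, 130, 130, 131, 130, 127, 123, 118, 117, 115, 108, 108, 109, 107, 124, 168, 156, 104, 160, 180, 179, 178, 178]
45 [158, 155, 127, 147, 164, 161, 165, 168, 167, 174, 176, 176, 176, 177, 191, 199, 175, 125, 115, 114, 116, 124, 127, 133, 134, 133, 134, 122, 62, 97, 117, 164, 97, 169, 179, 180, 181, 182]
60 [166, 167, 157, 173, 176, 175, 163, 174, 170, 179, 179, 178, 175, 170, 166, 165, 162, 162, 165, 180, 173, 131, 106, 130, 128, 126, 123, 115, 115, 70, 110, 168, 102, 182, 184, 185, 182, 179]
75 [159, 160, 153, 172, 171, 173, 214, 233, 233, 231, 148, 178, 163, 101, 99, 128, 124, 107, 122, 118, 104, 97, 101, 83, 72, 100, 119, 114, 161, 151, 62, 148, 145, 182, 183, 183, 183, 184]
```

```bash
python3 -m inch '[[[-0.1,0.5,0,0,0,-0.005,0],[-0.2,1,0,0,0,-0.009,0],[-0.2,1,0,0,0,-0.009,0]]]'; python3 -m inch '[[[-0.1,0.5,0,0,0,-0.005,0],[-0.2,1,0,0,0,-0.009,0],[-0.2,1,0,0,0,-0.009,0]]]'
```

```text
t: 24.0
ee_pos: [517.6, -74.7, 171.1]
orientation: [-2.436, -1.982, 0.001]
ft_force: [-2.1, 1.0, 2.0]
width: 0.3
grasp_force: 1.3
t: 24.3
ee_pos: [517.6, -74.8, 171.1]
orientation: [-2.426, -1.992, 0.003]
ft_force: [-6.4, 2.0, 5.6]
width: 0.4
grasp_force: 4.0
```

```bash
python3 - <<'E'
from h import *
t=optics.get_image("scene"); 
for k in range(6): print(np.round(status.get_obs()["ft_force"],2),end=""); optics.get_image("scene")
w=wrist(); g=cv2.GaussianBlur(cv2.cvtColor(w["frame"],cv2.COLOR_RGB2GRAY),(3,3),0)
# dist profile along normal of door top, housing yaw -12.3, z=190 & knob search
hx=np.array([.977,-.213,0]); hy=np.array([.213,.977,0]); P=np.array([558.8,31.2,190])
for y in(25,35):
    print(y,[int(g[tuple(wproj(w,P-y*hy+d*hx).round().astype(int)[::-1])]) for d in np.arange(-20,21,1.)])
E
```

```text
[-6.64  1.99  5.45][-6.76  3.27  4.97][-6.51  2.28  4.93][-6.62  2.4   4.66][-6.97  2.28  6.11][-6.49  2.04  5.34]25 [131, 130, 127, 120, 116, 117, 117, 114, 108, 109, 108, 110, 109, 107, 111, 169, 240, 239, 237, 239, 240, 240, 241, 241, 224, 139, 112, 112, 113, 113, 112, 112, 112, 111, 111, 110, 110, 111, 112, 112, 98]
35 [133, 134, 134, 130, 128, 123, 120, 118, 165, 123, 99, 99, 104, 110, 111, 139, 168, 163, 144, 98, 134, 168, 181, 182, 181, 181, 181, 180, 180, 179, 179, 179, 178, 178, 177, 177, 176, 177, 179, 179, 178]
```

The contact is stiff and has an upward component, so it isn't the soft buffer. The finger's wider part has probably met the header. I'll back off, raise the tool and push with just the fingertips.

```bash
python3 -m inch '[[[0,-4,0,0,0,0,0],[0,-10,0,0,0,0,0],[0,-15,0,0,0,0,0],[0,-15,-5,0,0,0,0],[0,-15,-15,0,0,0,0],[0,-15,-23,0,0,0,0],[0,-15,-25,0,0,0,0],[0,-15,-25,0,0,0,0],[0,-15,-25,0,0,0,0]]]'; python3 go.py
python3 - <<'E'
from h import *
w=wrist(); g=cv2.GaussianBlur(cv2.cvtColor(w["frame"],cv2.COLOR_RGB2GRAY),(3,3),0)
hx=np.array([.977,-.213,0]); hy=np.array([.213,.977,0]); P=np.array([558.8,31.2,190])
for y in(20,60,100,125):
    r=[]
    for d in np.arange(-24,8,1.):
        u,v=wproj(w,P-y*hy+d*hx).round().astype(int); r.append(int(g[v,u]) if 0<=u<560 and 0<=v<420 else -1)
    print(y,r)
E
```

```text
t: 25.6
ee_pos: [504.2, -72.3, 196.2]
orientation: [2.428, 1.993, 0.0]
ft_force: [0.3, -0.2, 0.4]
width: 0.5
grasp_force: 0.0
t 25.6 pos [504.2 -72.3 196.2] head -11.2 tilt z [ 0. -0. -1.] F [ 0.3 -0.2  0.4] w 0.5 q [-0.17  0.32  1.92 -0.    0.9   0.03]
20 [118, 120, 118, 118, 118, 118, 114, 104, 119, 147, 116, 109, 109, 108, 109, 108, 107, 109, 132, 216, 240, 239, 238, 240, 241, 241, 241, 241, 208, 121, 111, 111]
60 [111, 113, 116, 116, 114, 160, 106, 65, 64, 63, 65, 64, 76, 111, 112, 111, 112, 139, 167, 167, 163, 162, 163, 127, 93, 128, 173, 184, 184, 185, 185, 185]
100 [54, 71, 150, 174, 168, 140, 94, 113, 112, 111, 115, 113, 111, 110, 110, 128, 160, 166, 166, 164, 165, 166, 156, 107, 93, 106, 112, 114, 115, 116, 116, 116]
125 [54, 55, 54, 54, 52, 55, 54, 54, 54, 72, 131, 150, 136, 110, 111, 141, 153, 152, 152, 152, 151, 149, 132, 94, 112, 129, 153, 158, 157, 150, 133, 99]
```

```bash
python3 -m inch '[[[0,3,0,0,0,0,0],[0,7,0,0,0,0,0],[0,10,0,0,0,0,0],[0,12,0,0,0,0,0],[0,13,0,0,0,0,0],[0,13.5,0,0,0,0,0],[0,13.5,0,0,0,0,0]]]';  python3 -m inch '[[[0,0.5,0,0,0,0,0],[0,1,0,0,0,0,0],[0,1,0,0,0,0,0]]]';  python3 -m inch '[[[0,0.5,0,0,0,0,0],[0,1,0,0,0,0,0],[0,1,0,0,0,0,0]]]'
```

```text
t: 26.35
ee_pos: [517.4, -74.9, 196.1]
orientation: [-2.428, -1.993, 0.0]
ft_force: [0.0, -0.4, -0.0]
width: 0.4
grasp_force: 0.0
t: 26.65
ee_pos: [518.5, -75.1, 196.2]
orientation: [-2.428, -1.993, -0.0]
ft_force: [-0.8, -0.6, -0.2]
width: 0.4
grasp_force: 0.1
t: 26.95
ee_pos: [519.5, -75.3, 196.2]
orientation: [2.428, 1.993, 0.0]
ft_force: [0.2, -0.3, 0.9]
width: 0.6
grasp_force: 0.1
```

Now past the earlier obstruction. I'll continue in 1 mm steps.

```bash
python3 -m inch '[[[0,0.5,0,0,0,0,0],[0,1,0,0,0,0,0],[0,1,0,0,0,0,0]]]';  python3 -m inch '[[[0,0.5,0,0,0,0,0],[0,1,0,0,0,0,0],[0,1,0,0,0,0,0]]]'; cat > av.py <<'E'
from h import *
F=[]
for k in range(6): optics.get_image("scene"); F.append(status.get_obs()["ft_force"])
o=status.get_obs(); print("F",np.mean(F,0).round(2),o["ee_pos"].round(1) if hasattr(o["ee_pos"],"round") else o["ee_pos"],o["t"])
w=wrist(); g=cv2.GaussianBlur(cv2.cvtColor(w["frame"],cv2.COLOR_RGB2GRAY),(3,3),0)
hx=np.array([.977,-.213,0]); hy=np.array([.213,.977,0]); P=np.array([558.8,31.2,190])
for y in(20,40,60,80,125):
    r=[]
    for d in np.arange(-14,3,1.):
        u,v=wproj(w,P-y*hy+d*hx).round().astype(int); r.append(int(g[v,u]) if 0<=u<560 and 0<=v<420 else -1)
    print(y,r)
E
python3 av.py
```

```text
t: 27.25
ee_pos: [520.3, -75.5, 196.2]
orientation: [-2.428, -1.993, 0.0]
ft_force: [-1.1, -0.8, 0.1]
width: 0.4
grasp_force: 0.3
t: 27.55
ee_pos: [520.8, -75.6, 196.1]
orientation: [-2.427, -1.993, 0.001]
ft_force: [-3.6, -0.2, 2.2]
width: 0.4
grasp_force: 2.0
F [-4.56  0.24  2.5 ] [520.8 -75.6 196. ] 27.85
20 [118, 117, 117, 116, 115, 110, 108, 106, 105, 139, 224, 239, 236, 236, 239, 239, 240]
40 [130, 128, 124, 118, 139, 91, 60, 78, 106, 125, 161, 158, 114, 126, 169, 179, 179]
60 [110, 113, 115, 119, 137, 85, 60, 84, 107, 119, 164, 144, 112, 144, 170, 181, 182]
80 [124, 153, 160, 150, 118, 120, 85, 92, 108, 130, 161, 143, 115, 146, 172, 180, 180]
125 [90, 72, 37, 49, 51, 50, 51, 50, 49, 49, 50, 49, 50, 49, 48, 48, 62]
```

The door edge now lies parallel at d≈-5 all along, so it is essentially shut. The vertical force suggests the flared finger is touching the header's edge, so I'll back off and tilt the tips forward to confirm buffer contact with the tips alone.

```bash
python3 -m inch '[[[0,-3,0,0,0,0,0],[0,-8,0,0,0,0,0],[0,-12,0,0,0,0,0],[0,-12,0,-0.06,0,0,0],[0,-12,0,-0.13,0,0,0],[0,-12,0,-0.2,0,0,0],[0,-12,0,-0.2,0,0,0],[0,-12,0,-0.2,0,0,0]]]'; python3 av.py; python3 go.py
```

```text
t: 28.7
ee_pos: [509.7, -73.3, 196.5]
orientation: [2.304, 1.892, 0.189]
ft_force: [-0.3, -0.2, 0.5]
width: 0.1
grasp_force: 0.0
F [0.11 0.15 0.02] [510.1 -73.4 196.2] 29.0
20 [119, 119, 119, 118, 119, 119, 119, 120, 123, 187, 238, 238, 236, 237, 239, 239, 239]
40 [120, 122, 122, 121, 121, 121, 121, 120, 134, 162, 164, 158, 158, 160, 161, 124, 89]
60 [121, 123, 123, 122, 122, 122, 120, 121, 145, 165, 163, 160, 161, 162, 159, 118, 90]
80 [125, 123, 123, 123, 123, 121, 122, 129, 157, 166, 163, 163, 164, 163, 153, 103, 90]
125 [55, 53, 55, 55, 55, 53, 81, 145, 159, 162, 162, 163, 162, 159, 138, 93, 90]
t 29.05 pos [509.9 -73.4 196.1] head -11.2 tilt z [ 0.195 -0.039 -0.98 ] F [ 0.6 -0.4  0.3] w 0.8 q [-0.16  0.25  2.03 -0.01  0.66  0.04]
```

```bash
python3 -m inch '[[[0,2,0.4,0,0,0,0],[0,3.9,0.8,0,0,0,0],[0,4.9,1,0,0,0,0],[0,5.9,1.2,0,0,0,0],[0,5.9,1.2,0,0,0,0]]]';  python3 -m inch '[[[0,0.5,0.1,0,0,0,0],[0,1,0.2,0,0,0,0],[0,1.5,0.3,0,0,0,0],[0,2,0.4,0,0,0,0],[0,2,0.4,0,0,0,0]]]'; python3 -m inch '[[[0,0.5,0.1,0,0,0,0],[0,1,0.2,0,0,0,0],[0,1,0.2,0,0,0,0]]]'; python3 av.py
```

```text
t: 29.55
ee_pos: [515.7, -74.5, 196.2]
orientation: [2.304, 1.892, 0.19]
ft_force: [0.1, 0.2, 0.2]
width: 0.5
grasp_force: 0.0
t: 30.05
ee_pos: [517.5, -74.9, 196.2]
orientation: [2.304, 1.892, 0.19]
ft_force: [-0.8, 0.5, 0.4]
width: 0.9
grasp_force: 0.2
t: 30.35
ee_pos: [518.3, -75.1, 196.1]
orientation: [2.304, 1.892, 0.189]
ft_force: [-1.5, -1.1, 1.2]
width: 0.5
grasp_force: 0.9
F [-1.89 -0.06  0.74] [518.4 -75.1 196.1] 30.65
20 [120, 120, 119, 120, 119, 119, 120, 121, 120, 164, 233, 239, 237, 238, 239, 240, 240]
40 [110, 112, 119, 123, 123, 121, 122, 122, 123, 145, 166, 163, 160, 160, 141, 95, 104]
60 [77, 83, 118, 124, 124, 122, 122, 121, 121, 141, 165, 166, 161, 162, 117, 92, 104]
80 [79, 86, 119, 124, 124, 123, 124, 122, 127, 152, 167, 164, 162, 160, 117, 94, 127]
125 [48, 48, 55, 56, 55, 53, 56, 54, 54, 55, 56, 55, 55, 54, 54, 72, 105]
```

```bash
python3 -m inch '[[[0,0.5,0.1,0,0,0,0],[0,1,0.2,0,0,0,0],[0,1,0.2,0,0,0,0],[0,1,0.2,0,0,0,0]]]'; python3 av.py
```

```text
t: 31.1
ee_pos: [519.3, -75.3, 196.1]
orientation: [2.304, 1.892, 0.189]
ft_force: [-4.5, -1.2, 2.0]
width: 0.5
grasp_force: 1.8
F [-3.96 -0.99  1.26] [519.4 -75.3 196.1] 31.4
20 [121, 121, 122, 120, 120, 120, 120, 120, 120, 145, 223, 241, 238, 237, 239, 241, 240]
40 [104, 111, 115, 122, 124, 122, 121, 122, 122, 134, 161, 166, 160, 159, 134, 92, 110]
60 [77, 75, 98, 121, 124, 124, 123, 122, 122, 128, 154, 168, 164, 161, 141, 93, 108]
80 [78, 79, 99, 121, 125, 123, 123, 122, 122, 132, 160, 167, 165, 158, 115, 97, 131]
125 [86, 47, 45, 54, 55, 53, 55, 54, 55, 55, 53, 55, 55, 54, 55, 56, 77]
```

The force now rises at about 2 N/mm, which matches the buffer seen through the lever arm. I'll back off slowly so the door isn't flung, then retreat.

```bash
python3 -m inch '[[[0,-0.3,0,0,0,0,0],[0,-0.6,-0.1,0,0,0,0],[0,-0.9,-0.2,0,0,0,0],[0,-1.2,-0.2,0,0,0,0],[0,-1.5,-0.3,0,0,0,0],[0,-1.7,-0.3,0,0,0,0],[0,-1.9,-0.4,0,0,0,0],[0,-2.1,-0.4,0,0,0,0],[0,-2.1,-0.4,0,0,0,0],[0,-2.3,-0.5,0,0,0,0],[0,-2.6,-0.5,0,0,0,0],[0,-3.2,-0.6,0,0,0,0],[0,-4.5,-0.9,0,0,0,0],[0,-7,-1.4,0,0,0,0],[0,-11,-2.2,0,0,0,0],[0,-16,-3.2,0,0,0,0],[0,-16,-3.2,0,0,0,0],[0,-16,-3.2,0,0,0,0]]]'; python3 av.py
```

```text
t: 33.25
ee_pos: [503.4, -72.1, 196.2]
orientation: [2.304, 1.892, 0.19]
ft_force: [0.3, -0.4, 0.5]
width: 0.6
grasp_force: 0.0
F [-0.01 -0.07 -0.08] [503.6 -72.1 196.1] 33.55
20 [119, 120, 118, 118, 119, 119, 121, 119, 124, 192, 238, 237, 236, 236, 238, 239, 239]
40 [121, 121, 122, 121, 121, 120, 121, 120, 124, 152, 164, 159, 157, 159, 162, 146, 92]
60 [124, 124, 122, 121, 121, 121, 121, 120, 133, 161, 164, 159, 160, 161, 162, 154, 104]
80 [124, 123, 121, 121, 123, 121, 121, 122, 150, 165, 163, 162, 162, 163, 163, 132, 90]
125 [71, 84, 86, 99, 118, 121, 121, 141, 160, 162, 162, 163, 162, 161, 154, 113, 93]
```

I'll give it one very light finishing touch so it rests on the buffer, then retreat very slowly.

```bash
python3 -m inch '[[[0,4,0.8,0,0,0,0],[0,8,1.6,0,0,0,0],[0,10.5,2.1,0,0,0,0],[0,11.5,2.3,0,0,0,0],[0,12,2.4,0,0,0,0],[0,12.4,2.5,0,0,0,0],[0,12.8,2.6,0,0,0,0],[0,13.1,2.6,0,0,0,0],[0,13.4,2.7,0,0,0,0],[0,13.7,2.7,0,0,0,0],[0,14,2.8,0,0,0,0],[0,14.2,2.8,0,0,0,0],[0,14.2,2.8,0,0,0,0]]]'; python3 av.py
```

```text
t: 34.9
ee_pos: [517.6, -74.9, 196.2]
orientation: [2.304, 1.892, 0.19]
ft_force: [-0.4, -0.4, 0.2]
width: 0.5
grasp_force: 0.3
F [-0.47  0.01  0.31] [517.7 -74.9 196.2] 35.2
20 [121, 121, 121, 121, 119, 120, 120, 119, 120, 142, 221, 240, 237, 238, 240, 240, 240]
40 [110, 112, 121, 123, 122, 121, 122, 121, 120, 141, 165, 163, 160, 159, 154, 105, 111]
60 [78, 87, 120, 124, 122, 122, 123, 122, 128, 157, 167, 163, 161, 162, 136, 91, 110]
80 [74, 98, 123, 124, 122, 123, 124, 122, 131, 158, 167, 164, 163, 164, 131, 94, 116]
125 [42, 50, 55, 54, 54, 54, 54, 56, 54, 54, 56, 54, 55, 55, 59, 85, 103]
```

```bash
python3 -m inch '[[[0,-0.1,0,0,0,0,0],[0,-0.2,0,0,0,0,0],[0,-0.3,0,0,0,0,0],[0,-0.4,0,0,0,0,0],[0,-0.5,-0.1,0,0,0,0],[0,-0.7,-0.1,0,0,0,0],[0,-1,-0.2,0,0,0,0],[0,-1.8,-0.4,0,0,0,0],[0,-4,-0.8,0,0,0,0],[0,-8,-1.6,0,0,0,0],[0,-14,-2.8,0,0,0,0],[0,-14.2,-2.8,0,0,0,0],[0,-14.2,-2.8,0,0,0,0],[0,-14.2,-2.8,0,0,0,0]]]'; python3 av.py
```

```text
t: 36.65
ee_pos: [503.7, -72.1, 196.3]
orientation: [2.304, 1.891, 0.19]
ft_force: [-0.2, 0.1, 0.2]
width: 0.8
grasp_force: 0.0
F [0.06 0.08 0.24] [503.6 -72.1 196.1] 36.95
20 [120, 120, 119, 118, 120, 119, 119, 119, 123, 189, 238, 237, 236, 236, 238, 239, 239]
40 [121, 122, 120, 120, 121, 121, 120, 121, 124, 152, 164, 159, 157, 159, 161, 146, 94]
60 [124, 124, 122, 121, 122, 122, 120, 121, 133, 160, 164, 160, 160, 162, 162, 155, 107]
80 [123, 123, 121, 122, 123, 122, 121, 123, 149, 165, 163, 162, 163, 164, 163, 134, 92]
125 [71, 86, 87, 99, 119, 120, 121, 140, 160, 162, 162, 163, 163, 162, 154, 115, 96]
```

Both retreats leave the door in the same place, so it rests at the buffer. Now I move clear and hand in.

```bash
python3 -m inch '[[[0,-12,-2,0,0,0,0],[0,-30,-6,0,0,0,0],[0,-45,-15,0,0,0,0],[0,-50,-30,0,0,0,0],[0,-52,-40,0,0,0,0],[0,-52,-40,0,0,0,0],[0,-52,-40,0,0,0,0]]]'; python3 -c "
from h import *
print(ctrl.close_job())"
```

```text
t: 37.7
ee_pos: [446.0, -60.7, 225.3]
orientation: [2.303, 1.891, 0.191]
ft_force: [-0.0, 0.3, -0.9]
width: 0.4
grasp_force: 0.0
the job is handed in; nothing more can be done
None
```

The door hangs on both pins and is swung shut against the buffer, with the arm clear; I handed the job in at 37.7 s, though on the way a finger pressed at about 7–9 N on what I took to be the header's edge until I backed off.

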